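# Spin-check the welding turntable and park it on its index

## Task

Check that the turntable's bearing runs free, then park it on its index: flick the disc with a fingertip so that it turns by itself, untouched, for at least three seconds, then brake it with a fingertip pressed on the disc so that it stops with its tooth facing the index plate, within the plate's width. Do not lift or shove the turntable, and leave the things around it alone. Finish holding: the program ends with the fingertip still pressed on the stopped disc.

Things in the scene. Friction and masses are not known exactly. Their poses are not given: they have to be found in the camera images.
- turntable: Bench welding turntable, 7 kg, loose on four rubber feet. Origin: centre of its underside, on the spin axis; z up. Round grey base (radius 98 mm, 16 mm high; pedestal up to the disc) and, towards its own -x, an upright grey index plate that does not turn: 36 mm wide along y, from 140 to 152 mm off the axis, top 70 mm above the table.
- disc: Dark disc, 1.4 kg (+-25%), radius 115 mm, 14 mm thick. Origin on the axis at its underside; upper face 70 mm above the table. On the rim at its own -x is the tooth, opposite (+x) stands the post. The face is clear but for a cap at the centre (radius 22 mm, 3 mm high, with a small pin to 6 mm). A fingertip pressed with a few newtons on the face, outside the post's path, stops it nearly at once.
- disc_spin (a joint): Disc angle, rad, growing counter-clockwise from above, counting on over full turns; turns freely either way. Tooth faces mid-plate at every multiple of 2 pi; the plate's edges are 0.139 rad to either side. Starts at rest, tooth elsewhere. The bearing is very free: a flicked disc loses half its speed every 6 s or so (5 to 9).
- tooth_tip (a point): Outer end of the index tooth, at the level of the disc's upper face, 130 mm from the axis. The tooth is a steel block 12 mm wide that stands 15 mm out of the rim, flush with the face, with a bright scribed line running in from it along the face.
- index_point (a point): Fixed on the turntable: where the tooth's tip is when the tooth faces the middle of the index plate (130 mm from the axis, 70 mm above the table). Parked means tooth_tip within 18 mm of this point.
- post_foot (a point): Foot of the turning post on the disc's upper face, 55 mm from the axis, opposite the tooth. The post is a plain upright steel pin, 14 mm in diameter and 32 mm tall, fixed to the disc; pushing it sideways turns the disc.
- magnet_square: Bystander: flat red triangular welding magnet with holes, 93 x 90 x 17 mm, lying loose; origin at the centre of its underside.
- tape_measure: Bystander: yellow tape measure, 36 x 79 x 69 mm, standing loose; origin at the centre of its underside.
- c_clamp: Bystander: blue C-shaped screw clamp, 161 x 115 x 21 mm, lying loose; origin at the centre of its underside.

How it is judged:
By the outcome, as a careful person would: the job done as asked, in the order asked, and still so for the second after the job is handed in, while the arm keeps its last pose, push and grip.
It also fails if it takes over 67 s, if anything falls off the work surface, if the arm or the gripper's body presses on something with over 40 N, if the wrist force passes 120 N, or if a joint passes its speed limit or range.

## Robot

A 6-joint arm with a two-finger parallel gripper is mounted at the origin on a cart in front of the work surface, level with it; the furniture and walls round the work are solid. World frame = base frame: x ahead of the robot, y to its left, z up, the work surface at z = 0. Lengths are in mm, angles in rad, forces in N, time in s.
With the tool pointing down it reaches from about 350 to 775 mm from the base axis. Payload 7.3 kg.
Tool frame: the origin (TCP) lies on the front face of the gripper's body, between the roots of the fingers; the fingertips stand 66 mm ahead of it and the grasp point (between the pads) lies 47 mm ahead of it (bot.tip_extent is the distance from the TCP to the fingertips, in mm); z points along the fingers, y is the line along which they close (so a half turn about z gives the same grasp; the last joint's range is limited). The gripper opens to 92 mm and grips with 3 to 60 N. Pads are 19 mm wide; open, the fingers measure 130 mm over their backs; the gripper's body (75 mm by 190 mm) begins 47 mm behind the grasp point.
Start: joints at [-1.398, 0.342, 1.524, -0, 1.275, -0.146], TCP at [164.571, -498.553, 292.241] pointing down, gripper open.
Joint ranges: [-2.53, 2.53], [-0.77, 2.02], [0.04, 2.7], [-1, 4.14], [0.28, 2.66], [-3.11, 3.11]. Speed limits (rad/s): [2.57, 2.57, 3.14, 3.14, 3.14, 3.14].

## Interface

Orientations are given as [roll, pitch, yaw] about the fixed x, y, z axes, in that order (R = Rz(yaw) Ry(pitch) Rx(roll)).
In Python, from plant import readout, viewer, order, bot gives the robot as it stands.
- The arm moves only by the shell command python3 -m creep 'ROWS'. ROWS is text: rows parted by semicolons, each of 7 numbers parted by spaces: the shift along the world's x, y, z in m, then the turn, a rotation vector about the world's x, y, z in rad, then the opening in per cent of the stroke, from 0 (shut) to 100 (fully open). A call has 1 to 8 rows; each row shifts and turns the commanded pose from where the row before left it; what a row does not reach is not made up. A row lasts 1/12 s, in which the tool goes at most 41.7 mm and 7.16 degrees, less where a joint would pass 70% of its speed; a pose out of reach is approached as far as the arm can. A call is refused whole if a number of a shift passes 0.0417 or a number of a turn 0.125, either way. A call with a gripper value outside its range is refused whole. The fingers move at their own pace and stop on an object; the grip force is fixed at half the most. Time passes only in rows, so rows that do not move let the fingers close. It gives the time, the measured TCP pose, the force, the opening and the grip force at its end, in the units of the state.
- readout.get_obs(): the state, without advancing time (a new reading comes with each control period).
- viewer.capture(name): name is "scene" or "top" or "wrist"; returns the picture (400x640x3 uint8, red, green, blue); there is no depth.
- viewer.camera_info(name): a dict with "fx", "fy", "cx", "cy" (pixels), "origin" and "rotation" of the camera in the world. Camera axes: x right, y up, looking along -z (the intrinsics and any distortion apply to the point x, -y, -z); pixel columns grow to the right and rows downward; lengths in mm; the calibration is good to about 2 mm. The wrist camera is an equidistant fisheye: a pixel r from the principal point sees the ray r / f radians off the axis. A picture is of the moment at which its call begins: read the wrist's pose just before it. camera_info takes no time and is no camera call; for the wrist camera it gives the pose at the moment of the call.
- order.close_job(): hands the job in; it is judged then, once.
The state is a dict: "time": time; "joint_positions": joint angles; "dq": joint speeds; "tau": joint torques, N m; "tool_pos": TCP position; "tcp_rot": TCP orientation; "contact_force": force on the tool from outside, world axes, zero at the start; "moment": the same for the moment, N m; "grip_width": finger opening in mm; "finger_force": force on a finger pad.
Only numpy, scipy, OpenCV 4.12 (cv2) and the standard library are available. Lean on these libraries where they do the work, as an engineer would, in place of code of your own. Each camera call takes 0.05 s, during which the arm holds its last target. There are 200 camera calls.

## Working session

There is one attempt and no reset: what is moved stays moved. The work goes in short steps, Python scripts to look and compute and a shell command to move; the robot and the scene stay as the last step left them, time stands still between calls to the robot, and variables do not carry over. Pictures are saved under pics/ and viewed, at most 10 in all, crops included, and the job is handed in when it is done.

```bash
mkdir -p pics; ls; python3 - <<'E'
from plant import readout, viewer
import cv2
for n in("top","scene"):
    im=viewer.capture(n); cv2.imwrite(f"pics/{n}0.png",im[:,:,::-1]); print(n,viewer.camera_info(n))
o=readout.get_obs();print(o['time'],o['tool_pos'],o['tcp_rot'],o['grip_width'])
E
```

```text
pics
top {'fx': 429.29180541770046, 'fy': 429.29180541770046, 'cx': 318.64966164404046, 'cy': 199.93839406263552, 'origin': array([276.68762358, 188.32274365, 910.06732817]), 'rotation': array([ 2.02095443e-01, -2.15675410e-04, -1.51248939e+00])}
scene {'fx': 412.6675360421666, 'fy': 412.6675360421666, 'cx': 312.11626842042915, 'cy': 195.02885432064485, 'origin': array([-196.45864765,  597.84085322,  448.74624553]), 'rotation': array([ 1.11293577, -0.02180113, -2.11654475])}
0.1 [ 164.52982627 -498.26948254  291.60063577] [-3.14021310e+00 -2.43739853e-04  3.18721389e-01] 91.91208404125291
```

View pics/top0.png

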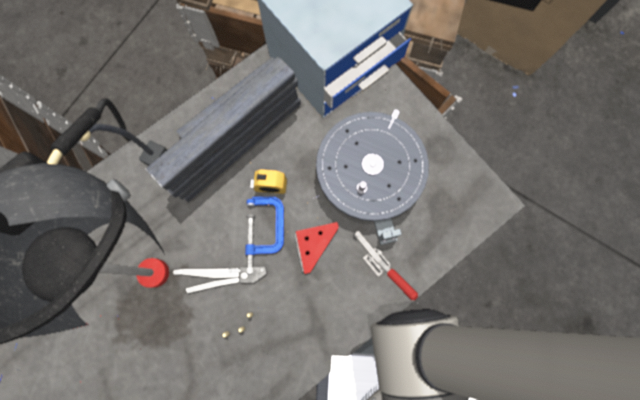

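View pics/scene0.png

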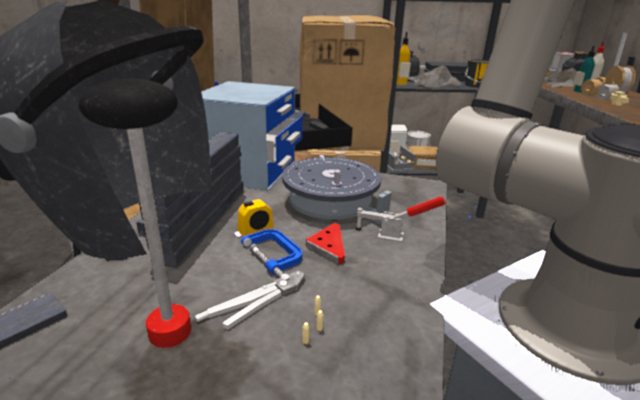

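The top view shows the disc centre at about (372,164), the tooth at (395,115), the post at (362,187) and the index plate at (388,232). The scene view shows the cabinet close behind the disc, and the bystanders are clear of it on the +y side.

```bash
cat > h.py <<'E'
import numpy as np, cv2
from plant import readout, viewer
from scipy.spatial.transform import Rotation as Ro
def cam(n):
    c=viewer.camera_info(n); return c,Ro.from_euler('xyz',c['rotation']).as_matrix()
def p2w(n,uv,z,c=None):
    c,R=c or cam(n); uv=np.atleast_2d(uv).astype(float)
    x=(uv[:,0]-c['cx'])/c['fx']; y=(uv[:,1]-c['cy'])/c['fy']
    if n=='wrist':
        r=np.hypot(x,y); s=np.where(r>1e-9,np.sin(r)/np.maximum(r,1e-9),1); d=np.c_[x*s,-y*s,-np.cos(r)]
    else: d=np.c_[x,-y,-np.ones(len(x))]
    d=d@R.T; o=np.array(c['origin']); return o+d*((z-o[2])/d[:,2])[:,None]
E
python3 - <<'E'
from h import *
im=cv2.imread('pics/top0.png'); g=cv2.cvtColor(im,6)
cap=p2w('top',(372.5,164),73)[0]
v,u=np.mgrid[:400,:640]; uv=np.c_[u.ravel(),v.ravel()]
P=p2w('top',uv,70)[:,:2]-cap[:2]; r=np.hypot(*P.T); G=g.ravel()
# cap refine
m=(r<35)&(G>170); C=uv[m].mean(0); cap=p2w('top',C,73)[0]; print('cap',C,cap,m.sum())
P=p2w('top',uv,70)[:,:2]-cap[:2]; r=np.hypot(*P.T)
# dark/bright disc rim
for lo,hi,t in((100,135,165),(35,70,170)):
    k=(r>lo)&(r<hi)&(G>t); q=np.median(P[k],0); print(lo,k.sum(),q,np.hypot(*q),np.degrees(np.arctan2(q[1],q[0])),uv[k].mean(0))
for n,p,z in(('tooth',(395,113),70),('plate',(388,232),70),('posttop',(362,187),102),('postfoot',(363,190),70)):
    w=p2w('top',p,z)[0]; d=w-cap; print(n,w,np.hypot(*d[:2]),np.degrees(np.arctan2(d[1],d[0])))
cr=cv2.resize(im[90:260,300:460],None,fx=3.5,fy=3.5,interpolation=2); cv2.imwrite('pics/c0.png',cr)
E
```

```text
cap [372.2997543  163.60933661] [529.24100482  94.02748305  73.        ] 407
100 622 [  7.09009011 -21.37832955] 22.52337345678388 -71.65197748436599 [372.57877814 161.26366559]
35 91 [-45.58528253  17.1668555 ] 48.71056261780801 159.36424455066765 [362.07692308 185.51648352]
tooth [642.44508581  50.10060457  70.        ] 121.42789879684868 -21.20787857608642
plate [392.20467963  58.20639268  70.        ] 141.6407601499292 -165.35075473093443
posttop [472.3628009  115.61352815 102.        ] 60.83656321556928 159.2175711410421
postfoot [474.04738856 110.49522736  70.        ] 57.59793293462707 163.38683243855647
```

View pics/c0.png

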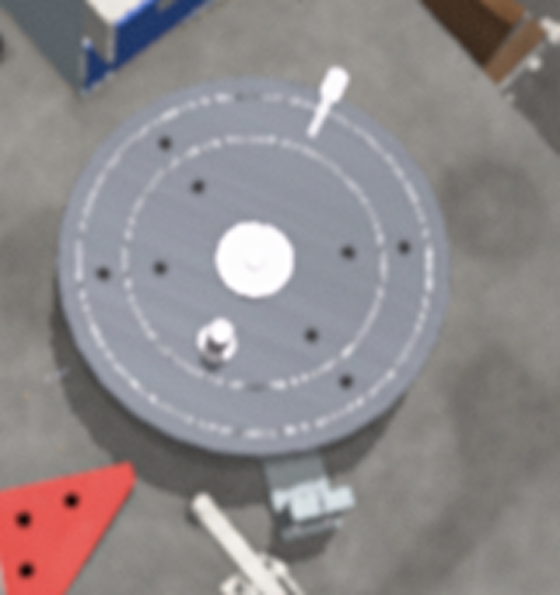

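The crop shows the tooth at (333,85), the post at (217,340) and the plate at (313,497). That puts the tooth near -21°, the post near 158.5° and the plate near 195°. I'll swing over with the gripper shut.

```bash
python3 -m creep '0.03 0.028 0 0 0 -0.1 0;0.03 0.028 0 0 0 -0.1 0;0.03 0.028 0 0 0 -0.1 0;0.03 0.028 0 0 0 -0.1 0;0.03 0.028 0 0 0 -0.1 0;0.03 0.028 0 0 0 -0.1 0;0.03 0.028 0 0 0 -0.1 0;0.03 0.028 0 0 0 0 0'
python3 -m creep '0.007 0.04 0 0 0 0 0;0.007 0.04 0 0 0 0 0;0.007 0.04 0 0 0 0 0;0.007 0.04 0 0 0 0 0;0.007 0.04 0 0 0 0 0;0.007 0.04 0 0 0 0 0;0.007 0.04 0 0 0 0 0;0 0 0 0 0 0 0'
python3 - <<'E'
from h import *
o=readout.get_obs();print(o['time'],o['tool_pos'],o['tcp_rot'],o['grip_width'])
im=viewer.capture('wrist'); cv2.imwrite("pics/w1.png",im[:,:,::-1]); print(viewer.camera_info('wrist'))
E
```

```text
time: 0.77
tool_pos: [404.4, -274.1, 292.1]
tcp_rot: [3.142, 0.0, -0.383]
contact_force: [-0.2, -1.6, 0.3]
grip_width: 43.3
finger_force: 0.0
time: 1.43
tool_pos: [452.5, 10.3, 292.1]
tcp_rot: [-3.139, 0.001, -0.37]
contact_force: [-1.5, -0.1, -0.7]
grip_width: 0.4
finger_force: 0.0
1.4333 [452.45245514  10.33048389 292.11786851] [-3.13925506e+00  1.03927646e-03 -3.70496486e-01] 0.3955890079745945
{'fx': 309.70691628693146, 'fy': 309.70691628693146, 'cx': 322.96745998043104, 'cy': 198.6965667735348, 'origin': array([518.65935686, -18.19872597, 384.35813437]), 'rotation': array([-2.71204755e-01, -1.22395796e-04, -1.94158846e+00])}
```

View pics/w1.png

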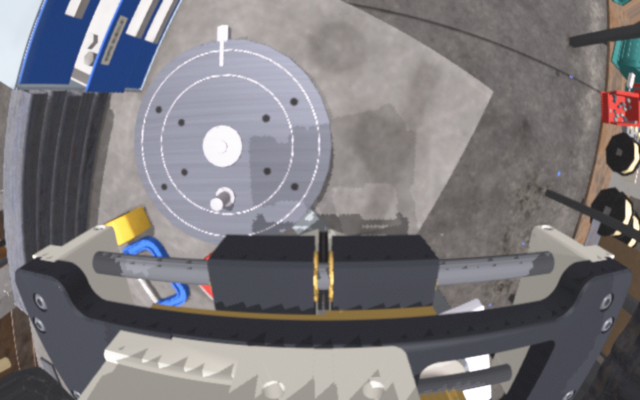

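The wrist view shows the cap at (222,146), the tooth tip at (223,27), the post foot at (225,194) and the index plate partly hidden near (307,218).

```bash
python3 - <<'E'
from h import *
c=cam('wrist')
cap=p2w('wrist',(222,146),73,c)[0]; print(cap)
for n,p,z in(('tooth',(223,27),70),('line',(222,60),70),('foot',(224.5,194),70),('top',(217,206),102),('plate',(307,219),70)):
    w=p2w('wrist',p,z,c)[0]; d=w-cap; print(n,w.round(1),np.hypot(*d[:2]).round(1),np.degrees(np.arctan2(d[1],d[0])).round(1))
E
```

```text
[529.15886736  90.5069623   73.        ]
tooth [647.6  43.2  70. ] 127.5 -21.8
line [613.5  56.8  70. ] 90.9 -21.8
foot [480.9 111.2  70. ] 52.5 156.8
top [476.6 110.9 102. ] 56.4 158.8
plate [422.3  37.7  70. ] 119.2 -153.7
```

```bash
python3 -m creep '0.0055 0.033 -0.02 0 0 0 0;0.0055 0.033 -0.02 0 0 0 0;0 0 -0.035 0 0 0 0;0 0 -0.035 0 0 0 0;0 0 -0.035 0 0 0 0;0 0 0 0 0 0 0'
python3 - <<'E'
from h import *
im=viewer.capture('wrist'); cv2.imwrite("pics/w2.png",im[:,:,::-1])
im=viewer.capture('top'); cv2.imwrite("pics/t2.png",cv2.resize(im[90:260,300:460,::-1],None,fx=3.5,fy=3.5,interpolation=2))
E
```

```text
time: 1.98
tool_pos: [459.9, 69.2, 141.8]
tcp_rot: [3.137, 0.011, -0.378]
contact_force: [-2.6, -1.0, -0.0]
grip_width: 0.8
finger_force: 0.0
```

View pics/w2.png

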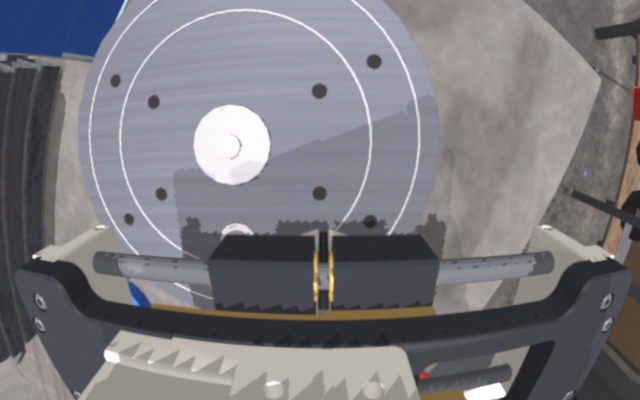

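The disc is now close. The post foot is at (237,230), just left of the fingers at (323,270), and the cap is at (232,144).

```bash
python3 - <<'E'
from h import *
o=readout.get_obs();print(o['time'],o['tool_pos'],o['tcp_rot'],o['contact_force'])
c=cam('wrist');cap=p2w('wrist',(232,144),73,c)[0];print(cap,p2w('wrist',(237,231),70,c),p2w('wrist',(323,270),100,c))
E
```

```text
2.0833 [463.17376207  69.28524975 147.02185154] [ 3.14032159e+00  2.57401451e-03 -3.78407290e-01] [1.04709154 0.35201344 1.09893563]
[533.87567322  95.05906554  73.        ] [[485.79178339 115.91429392  70.        ]] [[458.22733592  71.16346501 100.        ]]
```

View pics/t2.png

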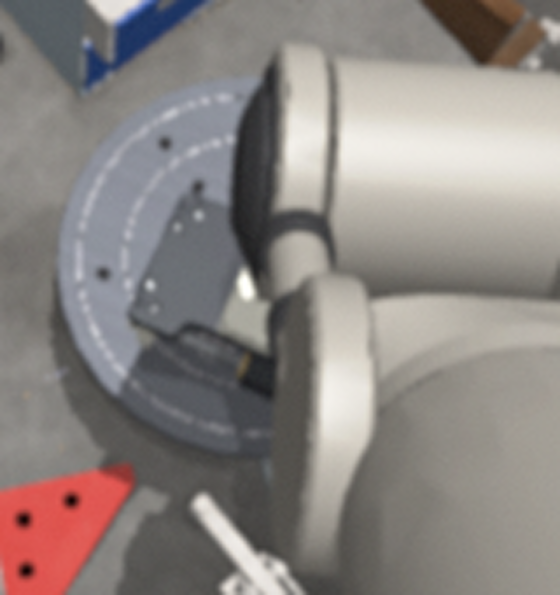

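```bash
python3 -m creep '0.003 0.0075 0 0 0 0 0;0.003 0.0075 0 0 0 0 0;0.003 0.0075 0 0 0 0 0;0.003 0.0075 0 0 0 0 0;0.003 0.0075 0 0 0 0 0;-0.003 -0.0075 0 0 0 0 0;-0.003 -0.0075 0.03 0 0 0 0;0 0 0.04 0 0 0 0'
cat >> h.py <<'E'
def tooth(n='wrist',C=(530,92),save=None):
    "tooth world angle (deg) from bright scribed line/tooth pixels, r 95..128 on plane z=70"
    t=readout.get_obs()['time']; c=cam(n); im=viewer.capture(n)
    if save: cv2.imwrite(save,im[:,:,::-1])
    v,u=np.mgrid[:400,:640]; P=p2w(n,np.c_[u.ravel(),v.ravel()],70,c)[:,:2]-np.array(C)
    r=np.hypot(*P.T); a=np.degrees(np.arctan2(P[:,1],P[:,0])); g=im.reshape(-1,3).min(1)
    k=(r>112)&(r<128)&(g>200)
    h,_=np.histogram(a[k],72,(-180,180)); b=-180+5*(h.argmax()+.5)
    d=(a-b+180)%360-180; m=k&(abs(d)<8); return t,b+d[m].mean() if m.any() else None,int(m.sum())
E
python3 - <<'E'
from h import *
for i in range(3): print(tooth(save='pics/w3.png' if i==0 else None),tooth('top'))
o=readout.get_obs();print(o['time'],o['tool_pos'],o['tcp_rot'],o['contact_force'])
E
```

```text
time: 2.75
tool_pos: [470.1, 92.2, 215.4]
tcp_rot: [3.138, 0.007, -0.377]
contact_force: [1.2, 0.4, 0.3]
grip_width: 0.1
finger_force: 0.0
(2.75, np.float64(-75.87477638189874), 252) (2.8, np.float64(-82.39054458636167), 40)
(2.85, np.float64(-88.62114836390755), 238) (2.9, np.float64(2.0081576784776947), 15)
(2.95, np.float64(-101.20340952572253), 237) (3.0, np.float64(1.6974792561314893), 27)
3.05 [471.78798532  92.76356509 216.53721346] [ 3.14092977e+00  1.30223003e-03 -3.76965779e-01] [-0.34865685  0.04877104  0.52581954]
```

View pics/w3.png

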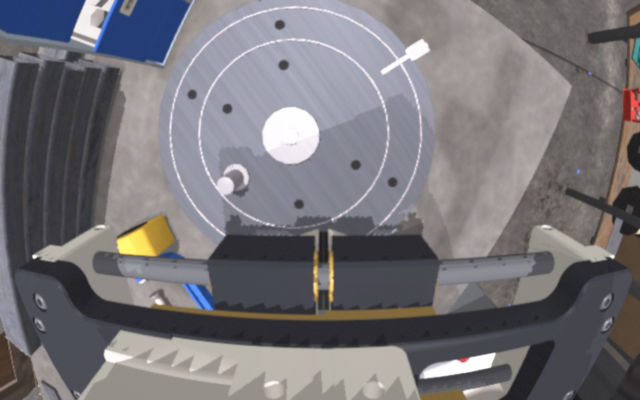

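The flick worked. The tooth at (425,45) is turning clockwise at about 2.2 rad/s, and the post at (238,180) is clear of the finger. Next I'll refine the plate direction from the unobstructed first pictures.

```bash
python3 - <<'E'
import cv2,numpy as np
a=cv2.imread('pics/top0.png')[210:250,365:415]; b=cv2.imread('pics/scene0.png')[180:220,360:410]
f=lambda i:cv2.resize(i,(400,320),interpolation=0)
cv2.imwrite('pics/p.png',np.hstack([f(a),f(b)]))
E
```

```text
(no output)
```

View pics/p.png

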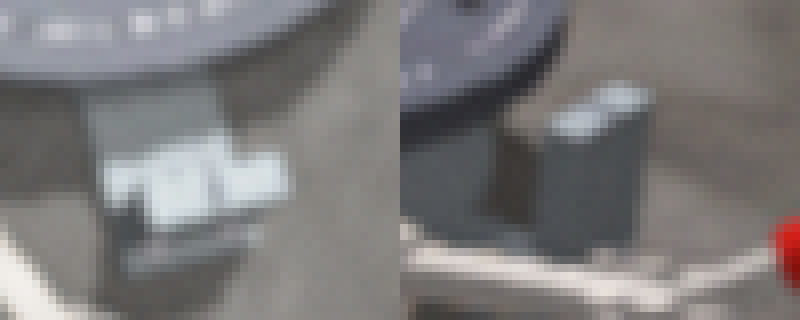

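The plate's top strip has a mid notch at about (392,233) in the top view and (384.8,193.5) in the scene view.

```bash
python3 - <<'E'
from h import *
for n,ps in(('top',[(372.3,163.6,73),(391.9,232.5,70),(378.5,232,70),(401.3,231.5,70)]),('scene',[(331,173.5,73),(384.8,193.3,70),(379,195.9,70),(391.5,191.8,70)])):
    for p in ps:
        w=p2w(n,p[:2],p[2])[0]; d=w[:2]-(529.5,93); print(n,p,w.round(1),np.hypot(*d).round(1),np.degrees(np.arctan2(d[1],d[0])).round(1))
for i in range(2): print(tooth())
E
python3 -m creep '-0.013 0.016 -0.03 0 0 0 0;-0.013 0.016 -0.03 0 0 0 0;0 0 0 0 0 0 0;0 0 0 0 0 0 0'
```

```text
top (372.3, 163.6, 73) [529.3  94.   73. ] 1.1 103.1
top (391.9, 232.5, 70) [391.7  50.5  70. ] 144.2 -162.9
top (378.5, 232, 70) [391.1  76.9  70. ] 139.3 -173.4
top (401.3, 231.5, 70) [394.7  32.1  70. ] 147.9 -155.7
scene (331, 173.5, 73) [526.3  98.3  73. ] 6.1 120.9
scene (384.8, 193.3, 70) [389.5  52.6  70. ] 145.7 -163.9
scene (379, 195.9, 70) [385.7  71.5  70. ] 145.4 -171.5
scene (391.5, 191.8, 70) [388.2  35.2  70. ] 152.7 -157.7
(3.05, np.float64(-113.59258347591502), 229)
(3.1, np.float64(-119.8498487562665), 218)
time: 3.48
tool_pos: [444.8, 125.1, 155.4]
tcp_rot: [3.139, 0.005, -0.376]
contact_force: [1.2, 0.9, 1.1]
grip_width: 0.2
finger_force: 0.0
```

```bash
python3 -m creep '0 0 -0.012 0 0 0 0;0 0 0 0 0 0 0;0 0 0 0 0 0 0;0 0 0 0 0 0 0'
for i in 1 2 3 4; do python3 -c "
from h import *
for i in range(2): print(tooth())
print(readout.get_obs()['tool_pos'])"; python3 -m creep '0 0 0 0 0 0 0;0 0 0 0 0 0 0;0 0 0 0 0 0 0;0 0 0 0 0 0 0;0 0 0 0 0 0 0;0 0 0 0 0 0 0'|head -1; done
```

```text
time: 3.82
tool_pos: [447.2, 124.5, 146.0]
tcp_rot: [-3.141, -0.001, -0.378]
contact_force: [-0.2, 0.2, 0.3]
grip_width: 0.8
finger_force: 0.0
(3.8167, None, 0)
(3.8667, None, 0)
[447.0303232  124.56609631 146.01597022]
time: 4.42
(4.4167, np.float64(91.82101237430452), 318)
(4.4667, np.float64(86.67938008223112), 302)
[446.38802427 124.7805332  145.22265166]
time: 5.02
(5.0167, None, 0)
(5.0667, None, 0)
[446.40843554 124.76461081 145.25367745]
time: 5.62
(5.6167, None, 0)
(5.6667, None, 0)
[446.40377119 124.7721686  145.22220151]
time: 6.22
```

```bash
for i in 1 2 3; do python3 -c "
from h import *
for i in range(8):
    r=tooth()
    if r[1] is not None: print(r)"; python3 -m creep '0 0 0 0 0 0 0;0 0 0 0 0 0 0;0 0 0 0 0 0 0;0 0 0 0 0 0 0'|head -1; done
```

```text
(6.2167, np.float64(-82.83935601815821), 174)
(6.2667, np.float64(-86.26997312912528), 313)
(6.3167, np.float64(-90.73220798158715), 315)
(6.3667, np.float64(-95.13113048600273), 319)
(6.4167, np.float64(-99.54390386946417), 322)
(6.4667, np.float64(-103.93379930630027), 327)
(6.5167, np.float64(-108.30173703346088), 323)
(6.5667, np.float64(-112.65966298951474), 331)
time: 6.95
(6.95, np.float64(-144.93850166791577), 345)
(7.0, np.float64(-149.05040383308847), 338)
(7.05, np.float64(-152.38662669043276), 193)
(7.1, np.float64(-157.36489931762642), 138)
(7.15, np.float64(-160.033507289714), 44)
(7.2, np.float64(-165.50076121540803), 34)
time: 7.68
time: 8.42
```

```bash
python3 -m creep '0 0 -0.003 0 0 0 0;0 0 -0.0025 0 0 0 0;0 0 0 0 0 0 0;0 0 0 0 0 0 0;0 0 0 0 0 0 0;0 0 0 0 0 0 0;0 0 0 0 0 0 0;0 0 0 0 0 0 0'
for i in 1 2 3 ; do python3 -m creep '0 0 0 0 0 0 0;0 0 0 0 0 0 0;0 0 0 0 0 0 0;0 0 0 0 0 0 0;0 0 0 0 0 0 0;0 0 0 0 0 0 0'|head -1; done
python3 -m creep '0 0 0 0 0 0 0;0 0 0 0 0 0 0'|head -1
python3 -c "
from h import *
for i in range(4): print(tooth())
print(readout.get_obs()['tool_pos'],readout.get_obs()['contact_force'])"
```

```text
time: 9.08
tool_pos: [446.4, 124.8, 139.8]
tcp_rot: [3.142, -0.0, -0.377]
contact_force: [-0.0, 0.8, 0.7]
grip_width: 0.4
finger_force: 0.0
time: 9.58
time: 10.08
time: 10.58
time: 10.75
(10.75, None, 0)
(10.8, None, 0)
(10.85, None, 0)
(10.9, None, 0)
[446.40712187 124.7639718  139.74130761] [ 0.34182857 -0.46982465 -0.53845911]
```

```bash
python3 -m creep '0 0 0 0 0 0 0;0 0 0 0 0 0 0;0 0 0 0 0 0 0;0 0 0 0 0 0 0;0 0 0 0 0 0 0;0 0 0 0 0 0 0;0 0 0 0 0 0 0'|head -1
python3 -c "
from h import *
for i in range(6): print(tooth())"
```

```text
time: 11.53
(11.5333, np.float64(-83.1690007344412), 118)
(11.5833, np.float64(-84.51541449531402), 284)
(11.6333, np.float64(-86.7559540762473), 326)
(11.6833, np.float64(-89.34373897472207), 323)
(11.7333, np.float64(-91.89457394711616), 323)
(11.7833, np.float64(-94.43547119895322), 332)
```

```bash
python3 -m creep '0 0 0 0 0 0 0;0 0 0 0 0 0 0;0 0 0 0 0 0 0;0 0 0 0 0 0 0;0 0 0 0 0 0 0;0 0 0 0 0 0 0;0 0 0 0 0 0 0;0 0 0 0 0 0 0'|head -1
python3 -c "
from h import *
for i in range(2): print(tooth())"
```

```text
time: 12.5
(12.5, np.float64(-129.3723458816006), 356)
(12.55, np.float64(-131.6965076974259), 359)
```

```bash
python3 -m creep '0 0 0 0 0 0 0;0 0 0 0 0 0 0;0 0 0 0 0 0 0;0 0 0 0 0 0 0;0 0 0 0 0 0 0;0 0 -0.002 0 0 0 0;0 0 -0.002 0 0 0 0;0 0 -0.0015 0 0 0 0'
python3 -m creep '0 0 0 0 0 0 0'
python3 -c "
from h import *
for i in range(2): print(tooth(save='pics/w9.png'))
print(readout.get_obs()['tool_pos'],readout.get_obs()['contact_force'])"
```

```text
time: 13.27
tool_pos: [446.7, 125.2, 135.4]
tcp_rot: [-3.14, -0.001, -0.378]
contact_force: [-8.6, 1.1, 33.5]
grip_width: 0.4
finger_force: 16.7
time: 13.35
tool_pos: [446.6, 125.2, 135.6]
tcp_rot: [-3.14, -0.001, -0.377]
contact_force: [-4.9, 2.1, 16.9]
grip_width: 0.5
finger_force: 8.5
(13.35, np.float64(-159.14294129263604), 12)
(13.4, np.float64(-159.05305088050892), 12)
[446.58203227 125.1387753  135.59888331] [-4.82337433  0.98194764 16.10039591]
```

View pics/w9.png

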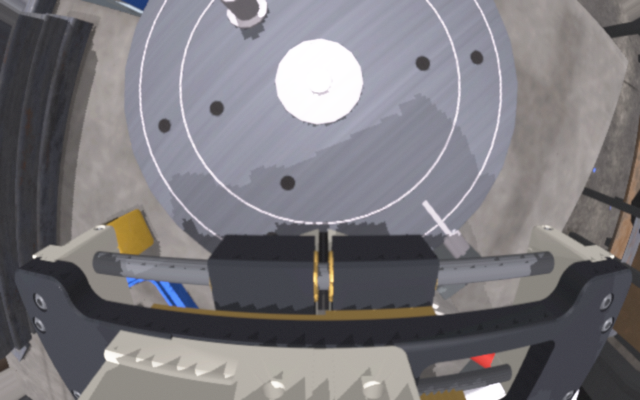

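The disc has stopped. The scribed line runs from (425,203) to (455,247), and the post foot is at (248,15) with the cap at (319,81).

```bash
python3 - <<'E'
from h import *
c=cam('wrist');cap=p2w('wrist',(319,81),73,c)[0];print(cap)
L=p2w('wrist',[(425,203),(450,238),(456,248),(248,15)],70,c)
for w in L: d=w-cap; print(w.round(1),np.hypot(*d[:2]).round(1),np.degrees(np.arctan2(d[1],d[0])).round(1))
d=L[1]-L[0];print(np.degrees(np.arctan2(d[1],d[0])))
print(tooth('top',save='pics/t9.png'),tooth('scene',save='pics/s9.png'),readout.get_obs()['contact_force'])
E
```

```text
[529.38023576  94.49231169  73.        ]
[449.   63.7  70. ] 86.0 -159.0
[422.4  54.7  70. ] 114.1 -159.6
[414.3  52.4  70. ] 122.5 -159.9
[578.1 114.8  70. ] 52.8 22.7
-161.2885780187772
(13.45, np.float64(158.59289318199237), 113) (13.5, np.float64(-8.976703623861056), 4) [-4.31872117  0.82053899 17.99047439]
```

```bash
python3 -c "
import cv2
i=cv2.imread('pics/s9.png')[155:225,330:420];cv2.imwrite('pics/s9c.png',cv2.resize(i,None,fx=8,fy=8,interpolation=2))"
```

```text
(no output)
```

View pics/s9c.png

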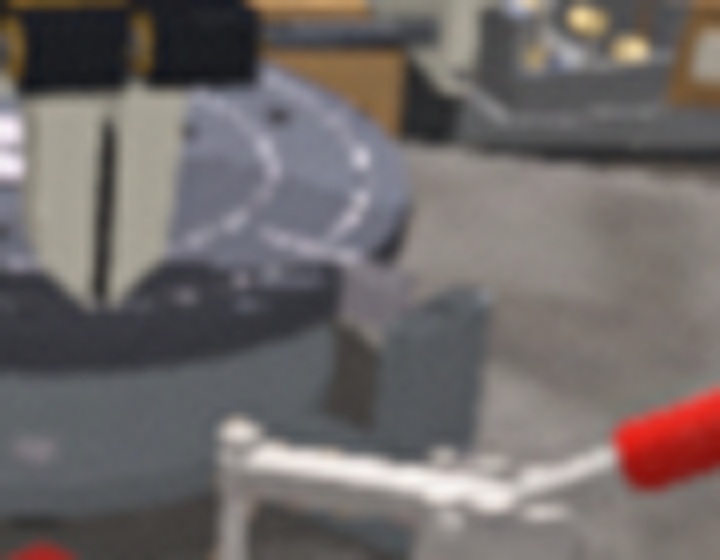

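The scene crop shows the scribed line from (265,232) to (345,262). Extended, it meets the plate top about 6 mm off the plate's middle, well inside its 18 mm half-width. The disc is at rest and held at about 17 N, so I'm handing in.

```bash
python3 -c "
from plant import order
print(order.close_job())"
```

```text
the job is handed in; nothing more can be done
None
```

The disc was flicked and turned by itself for about 10 s. It was then braked with its tooth facing the index plate, an estimated 6–10 mm off the middle (18 mm allowed). The job is handed in with the fingertip still pressing the stopped disc at about 17 N.

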